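# Change the bench dust extraction over and start it

## Robot

A 6-joint arm with a two-finger parallel gripper is mounted at the origin on the work surface. World frame = base frame: x ahead of the robot, y to its left, z up, the work surface at z = 0. Lengths are in m, angles in rad, forces in N, time in s.
With the tool pointing down it reaches from about 0.375 to 0.975 m from the base axis. Payload 3.8 kg.
Tool frame: the origin (TCP) lies at the very end of the fingers, on their centre line; the grasp point (between the pads) lies 19 mm behind it (bot.pinch_z is the distance from the TCP to the grasp point, in m); x points along the fingers, y is the direction in which the jaws open and shut, and the axes are right-handed (so a half turn about x gives the same grasp; the last joint's range is limited). The gripper opens to 85 mm and grips with 20 to 120 N. Pads are 22 mm wide; open, the fingers measure 114 mm over their backs; the gripper's body (76 mm by 85 mm) begins 54 mm behind the grasp point. The pads swing forward as they close: fully open they stand 13 mm farther back than shut.
Start: joints at [-1.247, 0.264, 1.604, -0, 1.274, -0.037], TCP at [0.238, -0.632, 0.202] pointing down, gripper open.
Joint ranges: [-2.63, 2.63], [-0.94, 2.18], [0.31, 2.57], [-1.31, 4.45], [0, 2.66], [-2.55, 2.55]. Speed limits (rad/s): [2.57, 2.57, 3.14, 3.14, 3.14, 3.14].

## Interface

Orientations are given as a rotation vector (axis times angle).
In Python, from workcell import monitor, imaging, finish_job, bot gives the robot as it stands.
- The arm moves only by the tool jog_arm, never from a script. Its argument "rows" is a list of rows, each a list of 7 numbers: the shift along the tool's x, y, z in m, then the turn, a rotation vector about the tool's x, y, z in rad, then the opening in per cent of the stroke, from 0 (shut) to 100 (fully open). A call has 1 to 20 rows; each row is the pose to reach, as a shift and turn from the pose measured when the call began, along the tool's axes at that moment; what a row does not reach only later rows make up. A row lasts 1/10 s, in which the tool goes at most 50 mm and 8.59 degrees, less where a joint would pass 70% of its speed; a pose out of reach is approached as far as the arm can. A call with a gripper value outside its range is refused whole. The fingers move at their own pace and stop on an object; "force" is the grip in N (left out, the last holds). Time passes only in rows, so rows that repeat a pose let the fingers close. It gives the time, the measured TCP pose, the force and the opening at its end, in the units of the state.
- monitor.read_state(): the state, without advancing time (a new reading comes with each control period).
- imaging.read_camera(name): name is "side" or "top"; returns the picture (480x640x3 uint8, blue, green, red); there is no depth.
- imaging.camera_params(name): a dict with "fx", "fy", "cx", "cy" (pixels), "T" (4x4, takes a point from camera to world coordinates). Camera axes: x right, y down, z forward; pixel columns grow to the right and rows downward; lengths in m; the calibration is good to about 2 mm. A picture is of the moment at which its call begins. camera_params takes no time and is no camera call.
- finish_job(): hands the job in, once; it reports no verdict.
The state is a dict: "time": time; "q": joint angles; "joint_vel": joint speeds; "joint_torque": joint torques, N m; "tool_pos": TCP position; "tcp_rot": TCP orientation; "wrist_force": force on the tool from outside, world axes, zero at the start; "torque": the same for the moment, N m; "width": opening from 0.0 (shut) to 1.0 (fully open).
Only numpy, scipy, OpenCV 4.12 (cv2) and the standard library are available. Lean on these libraries where they do the work, as an engineer would, in place of code of your own. Each camera call takes 0.05 s, during which the arm holds its last target. There are 200 camera calls.

## Task

Change the bench's dust extraction over from the wide port to the small one: slide the wide port's gate fully shut and the small port's gate fully open, each to its end stop. Then slide the suction control until its grip stands level with the steel pointer beside its track, and only after that press the start button right down and let it go. Leave the sanding block, honing guide, hand plane and jar that stand among them where they are.

Things in the scene. Friction and masses are not known exactly. Their poses are not given: they have to be found in the camera images.
- wide_gate: Frame of the wide dust gate, fixed flat on the bench: a plywood square 110 x 110 mm, 16 mm high, with a round port of 80 mm in its middle. Origin: centre of the underside. An aluminium blade 92 mm wide and 4 mm thick (top 9.5 mm above the bench) slides out of the frame's -x side; through the port one sees the blade (shut) or darkness (open). It stands in any of three places side by side.
- wide_blade (a joint): How far the wide gate's blade is drawn out along the frame's -x: 0 = shut (inner end stop), 0.080 m = fully open (outer end stop). It stays where it is left; about 3 N moves it.
- wide_blade_tab (a point): Top centre of the upright wooden tab at the outer end of the wide gate's blade, by which it is pushed either way: 12 mm thick along x, 50 mm wide along y, from 9.5 to 59.5 mm above the bench. Its centre line is 85 mm from the frame's centre when shut, 165 mm when open. Axes as the frame.
- small_gate: Frame of the small dust gate, made like the wide one: plywood square 74 x 74 mm, 16 mm high, round port of 44 mm. Origin: centre of the underside. Its blade, 56 mm wide, also slides out of the -x side.
- small_blade (a joint): How far the small gate's blade is drawn out along the frame's -x: 0 = shut, 0.050 m = fully open (outer end stop). About 3 N moves it.
- small_blade_tab (a point): Top centre of the upright wooden tab of the small gate's blade: 12 mm thick along x, 36 mm wide along y, from 9.5 to 59.5 mm above the bench. Its centre line is 67 mm from the frame's centre when shut (30 mm clear of the frame's edge), 117 mm when open. Axes as the frame.
- panel: Grey control box of the extractor, fixed on the bench: 155 mm along x, 175 mm along y, 45 mm high. Origin: on the bench, under the box's +x edge (2.5 mm inside it) and midway along y; the box reaches from x = -0.1525 to +0.0025. It carries the suction slider's track (along y, 150 mm long, 40 mm wide, 14 mm high, dark, centred at x = -0.045) and the start button.
- suction (a joint): Place of the suction slider's grip along its track: 0 at the box's -y end, 0.100 m at its +y end; grows to the box's +y. It stays where it is left; about 2 N moves it.
- suction_top (a point): Top centre of the suction slider's white upright grip: 28 mm along x, 20 mm along y (the way it slides), 40 mm high, its top 99.5 mm above the bench. Axes as the box.
- pointer: Small upright steel pointer fixed on the control box on the +x side of the slider's track: 10 mm along x, 8 mm along y, 30 mm high (top 75 mm above the bench). Origin: centre of its underside; its axes are those of the box. The grip is level with it when both have the same y in these axes.
- start (a joint): How far the start button is pressed: 0 = released, 0.006 m = right down (about 5 N). It springs back.
- start_top (a point): Centre of the top face of the round grey start button, 28 mm wide, in a black housing on the control box, near its -x edge. It is pressed straight down.
- sanding_block: Loose cork sanding block, 50 x 38 x 26 mm; origin under its centre. Bystander.
- honing_guide: Loose metal honing guide, 34 x 64 x 24 mm; origin under its centre. Bystander.
- block_plane: Loose small hand plane, 150 x 45 x 45 mm; origin under its centre. Bystander.
- wax_jar: Loose glass jar with a metal lid, 64 mm wide, 60 mm high; origin under its centre. Bystander.

How it is judged:
By the outcome, as a careful person would: the job done as asked, in the order asked, and still so for the second after the job is handed in, with the robot touching nothing.
It also fails if it takes over 64 s, if anything falls off the work surface, if the arm or the gripper's body presses on something with over 40 N, if the wrist force passes 120 N, or if a joint passes its speed limit or range.

## Working session

There is one attempt and no reset: what is moved stays moved. The work goes in short steps, Python scripts to look and compute and a tool call to move; the robot and the scene stay as the last step left them, time stands still between calls to the robot, and variables do not carry over. Pictures are saved under pics/ and viewed, about 8 in all and at most 12, crops included, and the job is handed in when it is done.

Besides the shell and the picture viewer there is one more tool, called after "Emit:" as a command line: name --pt "numbers of a row" for each row, then --argument value for the rest. jog_arm: Moves the arm, as the interface text tells. Its arguments: {"type":"object","properties":{"rows":{"type":"array","items":{"type":"array","items":{"type":"number"}}},"force":{"type":"number"}},"required":["rows"]}

```bash
mkdir -p pics; ls
cat > h.py <<'E'
import numpy as np, cv2
from workcell import monitor, imaging, finish_job, bot
def ray(cam,u,v,z):
    p=imaging.camera_params(cam);T=np.array(p["T"])
    d=T[:3,:3]@np.array([(u-p["cx"])/p["fx"],(v-p["cy"])/p["fy"],1]);o=T[:3,3]
    return o+d*(z-o[2])/d[2]
def proj(cam,P):
    p=imaging.camera_params(cam);T=np.linalg.inv(np.array(p["T"]))
    c=T[:3,:3]@np.array(P)+T[:3,3]
    return np.array([p["fx"]*c[0]/c[2]+p["cx"],p["fy"]*c[1]/c[2]+p["cy"]])
E
python3 - <<'E'
from h import *
for n in("top","side"):
    cv2.imwrite(f"pics/{n}0.png",imaging.read_camera(n)); print(n,imaging.camera_params(n))
print(monitor.read_state())
E
```

```text
pics
top {'fx': 492.6619351922348, 'fy': 492.6619351922348, 'cx': 313.27479726911656, 'cy': 236.71619102215118, 'T': array([[-2.55428190e-02, -9.89761166e-01,  1.40429340e-01,
         4.30268107e-01],
       [-9.99662801e-01,  2.59460943e-02,  1.04131055e-03,
        -2.72432694e-02],
       [-4.67424166e-03, -1.40355390e-01, -9.90090156e-01,
         1.08741772e+00],
       [ 0.00000000e+00,  0.00000000e+00,  0.00000000e+00,
         1.00000000e+00]])}
side {'fx': 524.3345113462537, 'fy': 524.3345113462537, 'cx': 321.89371299491415, 'cy': 237.8760579205522, 'T': array([[-0.90920051, -0.23424548,  0.34421429,  0.26049281],
       [-0.41615892,  0.48567928, -0.76871802,  0.66777545],
       [ 0.01289097, -0.84216667, -0.5390632 ,  0.57635122],
       [ 0.        ,  0.        ,  0.        ,  1.        ]])}
{'time': 0.1, 'q': array([-1.24691606e+00,  2.64704775e-01,  1.60524237e+00,  1.45722309e-05,
        1.27372558e+00, -3.68823164e-02]), 'joint_vel': array([-0.00083765, -0.0010089 , -0.00377184,  0.00156515,  0.00076185,
        0.00061569]), 'joint_torque': array([-4.73964265e-04, -5.16709542e+01, -3.68589270e+01,  3.56093199e-05,
        6.33563395e-03, -1.79807887e-05]), 'tool_pos': array([ 0.23804809, -0.6308492 ,  0.20066577]), 'tcp_rot': array([ 2.02533704,  0.37151779, -2.02592115]), 'wrist_force': array([-0.23465117,  0.53665703, -0.76335843]), 'torque': array([ 0.02177602,  0.02122835, -0.02424586]), 'width': 0.9976947092806193}
```

View pics/top0.png

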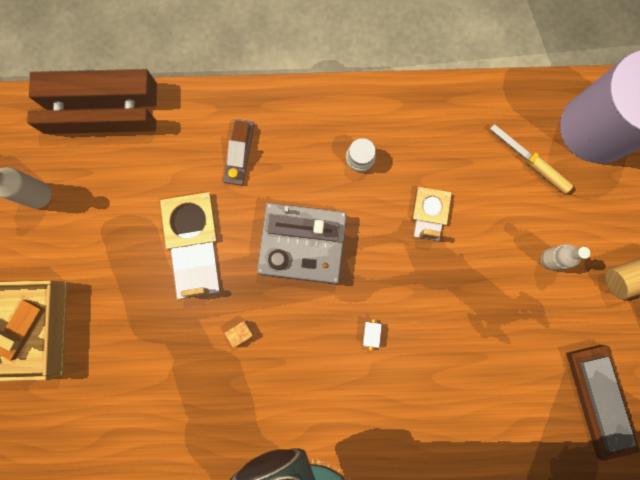

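View pics/side0.png

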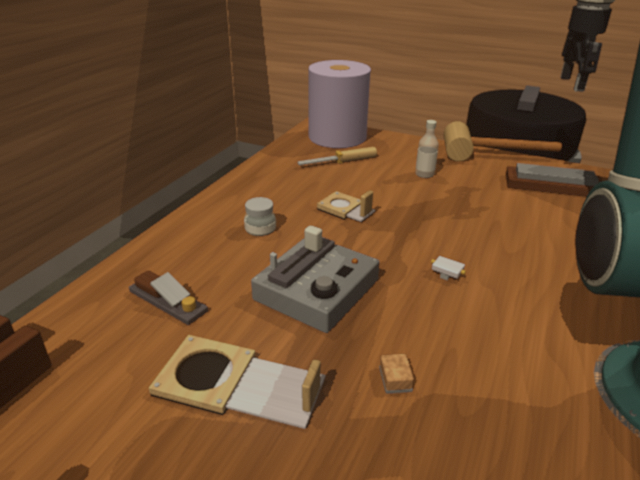

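Top view: the wide gate is at (188,221) with its blade drawn out toward the robot and its tab at (194,292). The panel is at (302,243), with the grip at (319,227), the pointer at (290,210) and the round button at (279,260). The small gate is at (432,207), shut, with its tab at (429,233). Next I'll measure and zoom.

```bash
cat > m.py <<'E'
from h import *
im=cv2.imread("pics/top0.png"); s=cv2.imread("pics/side0.png")
a=cv2.resize(im[190:305,245:355],None,fx=5,fy=5,interpolation=cv2.INTER_CUBIC)[:, :]
b=cv2.resize(s[215:335,240:390],None,fx=5*115/120,fy=5*115/120,interpolation=cv2.INTER_CUBIC)
w=800/(a.shape[1]+b.shape[1]); c=np.hstack([a,b[:a.shape[0]]]) 
cv2.imwrite("pics/c1.png",cv2.resize(c,None,fx=0.62,fy=0.62)); print(c.shape)
hsv=cv2.cvtColor(im,cv2.COLOR_BGR2HSV)
# plywood of the frames
m=cv2.inRange(hsv,(18,60,150),(32,200,255))
n,l,st,ce=cv2.connectedComponentsWithStats(m)
for i in range(1,n):
    if st[i,4]>40 and 140<ce[i][0]<480 and 150<ce[i][1]<320:
        r=cv2.minAreaRect(np.argwhere(l==i)[:,::-1].astype(np.float32))
        bx=cv2.boxPoints(r); W=np.array([ray("top",*p,0.016) for p in bx])
        print(st[i],ce[i].round(1),"\n",bx.round(1).tolist(),"\n",W[:,:2].round(4).tolist(),"c",W.mean(0).round(4),"sz",np.linalg.norm(W[1]-W[0]).round(4),np.linalg.norm(W[2]-W[1]).round(4))
E
python3 m.py
```

```text
(575, 1269, 3)
[413 187  38  38 787] [431.7 205.7] 
 [[412.1000061035156, 219.3000030517578], [417.29998779296875, 186.39999389648438], [451.29998779296875, 191.8000030517578], [446.1000061035156, 224.60000610351562]] 
 [[0.6153, -0.245], [0.6892, -0.2605], [0.675, -0.3353], [0.6014, -0.3191]] c [ 0.6452 -0.29    0.016 ] sz 0.0755 0.0761
[ 160  192   56   57 1509] [187.7 220.4] 
 [[158.10000610351562, 199.39999389648438], [208.89999389648438, 191.60000610351562], [216.5, 241.0], [165.6999969482422, 248.8000030517578]] 
 [[0.675, 0.3166], [0.6897, 0.2036], [0.5783, 0.1865], [0.5639, 0.2979]] c [0.6267 0.2511 0.016 ] sz 0.1139 0.1127
[424 229  16   7  60] [430.9 231.9] 
 [[423.6000061035156, 232.8000030517578], [424.20001220703125, 228.39999389648438], [439.5, 230.8000030517578], [438.79998779296875, 235.10000610351562]] 
 [[0.5846, -0.2685], [0.5943, -0.2706], [0.5882, -0.3038], [0.5785, -0.3017]] c [ 0.5864 -0.2861  0.016 ] sz 0.0099 0.0337
[180 287  23   9  94] [191.7 291.1] 
 [[179.60000610351562, 290.6000061035156], [201.8000030517578, 286.8999938964844], [202.60000610351562, 291.3999938964844], [180.39999389648438, 295.1000061035156]] 
 [[0.4721, 0.2663], [0.4788, 0.2182], [0.469, 0.2165], [0.4622, 0.2646]] c [0.4705 0.2414 0.016 ] sz 0.0486 0.01
```

View pics/c1.png

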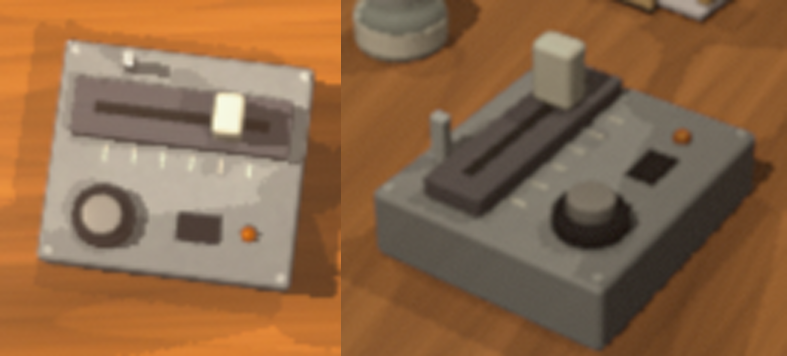

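The crop shows the pointer top near (286.6,208.4), the grip top near (318.5,224) and the button top near (277.6,258.7) in top-image pixels. In the side view the button is at about (324.5,282) and the grip at about (313.5,228). Next I'll compute positions.

```bash
cat >> h.py <<'E'
from scipy.spatial.transform import Rotation as R
def tri(ut,us):
    A=[];b=[]
    for c,(u,v) in(("top",ut),("side",us)):
        p0=ray(c,u,v,0);p1=ray(c,u,v,.2);d=(p1-p0)/np.linalg.norm(p1-p0);M=np.eye(3)-np.outer(d,d);A.append(M);b.append(M@p0)
    return np.linalg.lstsq(np.vstack(A),np.hstack(b),rcond=None)[0]
def go(pos,jawdeg):
    "shift & turn in tool axes for TCP at pos, tool down, jaws along world angle jawdeg (mod 180)"
    s=monitor.read_state();R0=R.from_rotvec(s["tcp_rot"])
    best=None
    for k in(0,180):
        a=np.radians(jawdeg+k);x=np.array([0,0,-1.]);y=np.array([np.cos(a),np.sin(a),0])
        Rt=R.from_matrix(np.c_[x,y,np.cross(x,y)]);t=(R0.inv()*Rt).as_rotvec()
        if best is None or np.linalg.norm(t)<np.linalg.norm(best):best=t
    print("tcp",s["tool_pos"].round(4),"shift",R0.inv().apply(np.array(pos)-s["tool_pos"]).round(4),"turn",best.round(4),"F",s["wrist_force"].round(1),"w",round(s["width"],3),"t",s["time"],"\nR0 cols",R0.as_matrix().round(3).tolist())
E
python3 - <<'E'
from h import *
f=lambda x,y:(x/3.1+245,y/3.1+190); g=lambda x,y:((x-341)/2.97+240,y/2.97+215)
C=np.array([ray("top",*f(*p),.045) for p in((67,41),(313,72),(289,289),(39,259))]);print("corners",C.round(4).tolist(),"edges",[np.linalg.norm(C[i]-C[i-1]).round(4) for i in range(4)])
ex=((C[0]-C[3])+(C[1]-C[2]));ang=np.degrees(np.arctan2(ex[1],ex[0]));ey=(C[0]-C[1])+(C[3]-C[2]);print("panel ang",ang,np.degrees(np.arctan2(ey[1],ey[0]))-90)
B=tri(f(101,213),g(592,200));G=tri(f(229,104),g(560,44));P=tri(f(129,54),g(440,114))
print("btn",B,"grip",G,"ptr",P)
print("grip z",ray("top",*f(229,106),.0995),"ptr z",ray("top",*f(129,57),.075))
a=np.radians(ang);X=np.array([np.cos(a),np.sin(a)]);Y=np.array([-X[1],X[0]])
for q in(B,G,P):print("in panel axes from +x,-y corner", (q[:2]-C[1][:2])@X,(q[:2]-C[1][:2])@Y)
for p in((430.9,232.2),(191.1,291.0)):print("tab",ray("top",*p,.0595))
go([.4635,.227,.16],8.4)
E
```

```text
corners [[0.6538, 0.0727, 0.045], [0.6273, -0.0977, 0.045], [0.4777, -0.0762, 0.045], [0.5025, 0.0937, 0.045]] edges [np.float64(0.1527), np.float64(0.1725), np.float64(0.1511), np.float64(0.1717)]
panel ang -8.04477894990982 -8.5658105525048
btn [0.53145932 0.0497667  0.05929494] grip [ 0.59577584 -0.03920311  0.09273848] ptr [0.63762964 0.02808831 0.07125312]
grip z [ 0.59579024 -0.03823161  0.0995    ] ptr z [0.63519741 0.02808082 0.075     ]
in panel axes from +x,-y corner -0.11553297814736617 0.13265095302138766
in panel axes from +x,-y corner -0.03939833759344516 0.05355759937926727
in panel axes from +x,-y corner -0.007373650913249475 0.1260441175015713
tab [ 0.57917662 -0.27424438  0.0595    ]
tab [0.4688583  0.23045937 0.0595    ]
tcp [ 0.238  -0.6308  0.2007] shift [ 0.0422 -0.723  -0.5137] turn [-1.3566 -0.0015  0.0017] F [-0.2  0.5 -0.8] w 0.998 t 0.1 
R0 cols [[-0.001, 0.353, -0.936], [0.002, -0.936, -0.353], [-1.0, -0.002, -0.0]]
```

```bash
python3 -c "
from h import *
go([.579,-.275,.16],-11.8)"
```

```text
tcp [ 0.238  -0.6308  0.2007] shift [ 0.0411 -0.2125 -0.4446] turn [-1.0041 -0.0011  0.0019] F [-0.2  0.5 -0.8] w 0.998 t 0.1 
R0 cols [[-0.001, 0.353, -0.936], [0.002, -0.936, -0.353], [-1.0, -0.002, -0.0]]
```

Emit:
jog_arm --pt "0.0 -0.2125 -0.4446 -1.004 0 0 100" --pt "0.0 -0.2125 -0.4446 -1.004 0 0 100" --pt "0.0 -0.2125 -0.4446 -1.004 0 0 100" --pt "0.0 -0.2125 -0.4446 -1.004 0 0 100" --pt "0.0 -0.2125 -0.4446 -1.004 0 0 100" --pt "0.0 -0.2125 -0.4446 -1.004 0 0 100" --pt "0.0 -0.2125 -0.4446 -1.004 0 0 100" --pt "0.0 -0.2125 -0.4446 -1.004 0 0 100" --pt "0.0 -0.2125 -0.4446 -1.004 0 0 100" --pt "0.0 -0.2125 -0.4446 -1.004 0 0 70" --pt "0.04 -0.2125 -0.4446 -1.004 0 0 70" --pt "0.04 -0.2125 -0.4446 -1.004 0 0 70" --pt "0.04 -0.2125 -0.4446 -1.004 0 0 70" --pt "0.04 -0.2125 -0.4446 -1.004 0 0 70" --force 30

```text
time: 1.5
tool_pos: [0.5789, -0.276, 0.1622]
tcp_rot: [1.361, 1.105, -1.36]
wrist_force: [-0.5, -0.3, 0.7]
width: 0.699
```

Run:
```python
from h import *
a=imaging.read_camera("top")[150:290,370:500];b=imaging.read_camera("side")[90:260,290:450]
cv2.imwrite("pics/c2.png",np.hstack([cv2.resize(a,(400,430)),cv2.resize(b,(400,430))]))
go([.579,-.275,.03],-11.8)
```

```text
tcp [ 0.5794 -0.2764  0.163 ] shift [ 0.133  -0.0009 -0.0012] turn [-0.0017 -0.001  -0.0015] F [-0.1  0.3 -0.1] w 0.699 t 1.6 
R0 cols [[0.002, 0.979, -0.206], [0.001, -0.206, -0.979], [-1.0, 0.002, -0.001]]
```

View pics/c2.png

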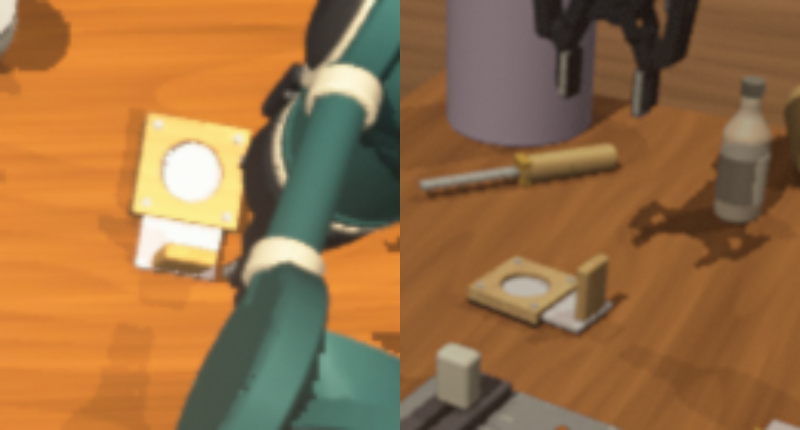

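The crops show the gripper above and beyond the small gate's tab. I'll check the projection to confirm this is only parallax.

Run:
```python
from h import *
for c in("top","side"):print(c,proj(c,[.5794,-.2764,.163]),proj(c,[.579,-.275,.0595]))
g=lambda x,y:(290+(x-400)*.4,90+y*170/430); f=lambda x,y:(370+x*130/400,150+y*140/430)
print("fingers mid side",g(606,98), "tab top side",g(593,262),"tab top",f(192,254))
print("tab tri",tri(f(192,254),g(593,262)),ray("side",*g(593,262),.0595),ray("top",*f(192,254),.0595))
```

```text
top [444.65154396 223.91321666] [431.26343115 232.27353032]
side [370.26882374 146.1479922 ] [367.16485888 192.07458242]
fingers mid side (372.4, 128.74418604651163) tab top side (367.2, 193.5813953488372) tab top (432.4, 232.69767441860466)
tab tri [ 0.57932612 -0.27851625  0.05407349] [ 0.57653646 -0.26859937  0.0595    ] [ 0.57803437 -0.27733824  0.0595    ]
```

Emit:
jog_arm --pt "0.05 -0.001 0.0 0 0 0 70" --pt "0.1 -0.001 0.0 0 0 0 70" --pt "0.133 -0.001 0.0 0 0 0 70" --pt "0.133 -0.001 0.0 0 0 0 70" --pt "0.133 -0.001 0.0 0 0 0 0" --pt "0.133 -0.001 0.0 0 0 0 0" --pt "0.133 -0.001 0.0 0 0 0 0" --pt "0.133 -0.001 0.0 0 0 0 0" --pt "0.133 -0.001 0.0 0 0 0 0" --pt "0.133 -0.001 0.0 0 0 0 0" --force 30

```text
time: 2.6
tool_pos: [0.579, -0.2763, 0.0307]
tcp_rot: [1.362, 1.102, -1.358]
wrist_force: [-0.1, -0.5, -0.4]
width: -0.001
```

Run:
```python
from h import *
b=imaging.read_camera("side")[90:260,290:450]
cv2.imwrite("pics/c3.png",cv2.resize(b,(560,595)))
go([.579,-.275,.03],-11.8)
```

```text
tcp [ 0.5788 -0.2762  0.0304] shift [ 0.0004 -0.     -0.0012] turn [-0.0016 -0.0008 -0.002 ] F [-0.3  0.5  0.7] w 0.001 t 2.65 
R0 cols [[0.002, 0.979, -0.206], [0.0, -0.206, -0.979], [-1.0, 0.002, -0.001]]
```

View pics/c3.png

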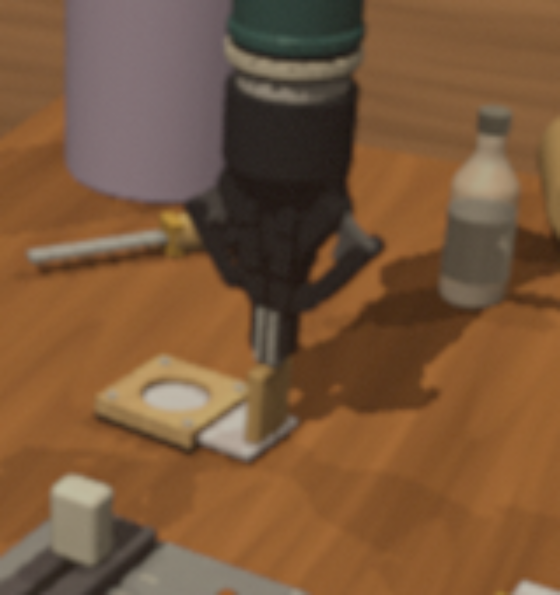

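The jaws closed to zero with the tips imaged at about (367,193), on the tab's top. So the tips are either higher or farther toward -y than reported. The top view should settle it.

Run:
```python
from h import *
a=imaging.read_camera("top")[160:280,380:500]
cv2.imwrite("pics/c4.png",cv2.resize(a,(600,600)))
s=monitor.read_state();p=s["tool_pos"]
for c in("top","side"):print(c,[proj(c,p+[0,0,d]).round(1).tolist() for d in(0,.03,.1)])
print(ray("side",367.1,193.4,.03),ray("side",367.1,193.4,.06),s["q"])
```

```text
top [[428.6, 234.4], [431.9, 232.4], [440.2, 227.1]]
side [[366.7, 204.0], [367.5, 191.6], [369.6, 161.2]]
[ 0.59507995 -0.32276103  0.03      ] [ 0.57670786 -0.26837094  0.06      ] [-4.84853399e-01  3.52000386e-01  1.82784047e+00  1.65337413e-03
  9.60339446e-01 -2.78305268e-01]
```

View pics/c4.png

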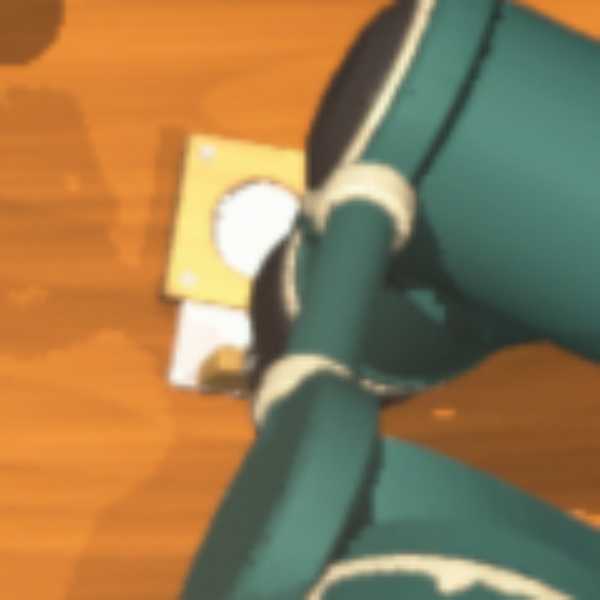

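Emit:
jog_arm --pt "-0.05 0 0 0 0 0 0" --pt "-0.1 0 0 0 0 0 0" --pt "-0.1 0 0 0 0 0 0" --pt "-0.1 0 0 0 0 0 0"

```text
time: 3.1
tool_pos: [0.5801, -0.277, 0.1329]
tcp_rot: [1.362, 1.098, -1.356]
wrist_force: [-0.3, -0.9, -0.5]
width: 0.001
```

Run:
```python
from h import *
a=imaging.read_camera("top");b=imaging.read_camera("side")
p=monitor.read_state()["tool_pos"]
out=[]
for c,im,(u0,v0) in(("top",a,(360,130)),("side",b,(300,80))):
    im=cv2.resize(im[v0:v0+160,u0:u0+120],(405,540))
    q=(proj(c,p)-[u0,v0])*3.375
    cv2.drawMarker(im,tuple(int(t) for t in q),(255,0,255),0,12,1);out.append(im);print(c,proj(c,p))
cv2.imwrite("pics/c5.png",np.hstack(out)[:, :800]);print(p)
```

```text
top [439.88970272 227.68584061]
side [369.94349159 161.89213684]
[ 0.57759969 -0.27570799  0.12910882]
```

View pics/c5.png

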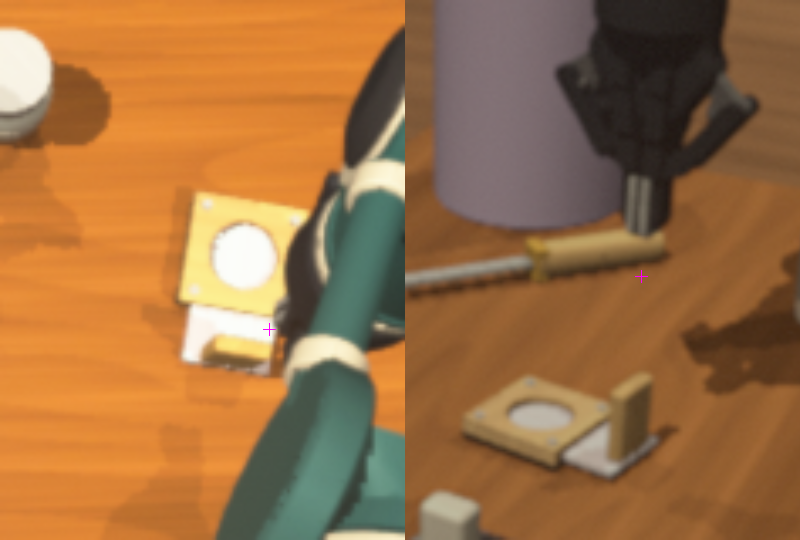

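Run:
```python
from h import *
for t in((443.3,222.4),(443,223.5)):print(tri(t,(370.2,149.6)))
for P in([.5776,-.2757,.159],[.5936,-.32,.129]):print(proj("top",P),proj("side",P))
print(ray("side",370.2,149.6,.129))
```

```text
[ 0.58147723 -0.27664087  0.15538447]
[ 0.58015483 -0.27555566  0.15590718]
[443.80008574 225.2017075 ] [370.86351846 148.27868026]
[461.83422581 219.10180605] [370.06263388 152.75739331]
[ 0.59919183 -0.33608154  0.129     ]
```

Both views put the fingertips at z≈0.156 while the state reports 0.129, so the real tips sit about 28 mm above the reported TCP. x and y agree. I'll correct heights by that and watch the force.

Emit:
jog_arm --pt "0.0 0 0 0 0 0 70" --pt "0.0 0 0 0 0 0 70" --pt "0.0 0 0 0 0 0 70" --pt "0.05 0 0 0 0 0 70" --pt "0.09 0 0 0 0 0 70" --pt "0.122 0 0 0 0 0 70" --pt "0.122 0 0 0 0 0 70" --pt "0.122 0 0 0 0 0 0" --pt "0.122 0 0 0 0 0 0" --pt "0.122 0 0 0 0 0 0" --pt "0.122 0 0 0 0 0 0" --pt "0.122 0 0 0 0 0 0" --pt "0.122 0 0 0 0 0 0" --force 30

```text
time: 4.5
tool_pos: [0.5797, -0.2766, 0.0099]
tcp_rot: [1.362, 1.1, -1.357]
wrist_force: [1.0, 0.2, 6.4]
width: 0.127
```

Gripped (opening ≈ 11 mm, tab is 12). Now I'll pull it open along tool -y.

Emit:
jog_arm --pt "0 -0.012 0 0 0 0 0" --pt "0 -0.024 0 0 0 0 0" --pt "0 -0.036 0 0 0 0 0" --pt "0 -0.045 0 0 0 0 0" --pt "0 -0.05 0 0 0 0 0" --pt "0 -0.053 0 0 0 0 0" --pt "0 -0.055 0 0 0 0 0" --pt "0 -0.055 0 0 0 0 0"

```text
time: 5.3
tool_pos: [0.5322, -0.2667, 0.0101]
tcp_rot: [1.367, 1.088, -1.348]
wrist_force: [22.7, -2.8, -18.1]
width: 0.131
```

The stop is felt: 23 N at about 49 mm of travel. Release and rise.

Emit:
jog_arm --pt "0 0.001 0 0 0 0 40" --pt "0 0.001 0 0 0 0 70" --pt "0 0.001 0 0 0 0 70" --pt "-0.05 0.001 0 0 0 0 70" --pt "-0.1 0.001 0 0 0 0 70" --pt "-0.15 0.001 0 0 0 0 70" --pt "-0.18 0.001 0 0 0 0 70" --pt "-0.18 0.001 0 0 0 0 70"

```text
time: 6.1
tool_pos: [0.5327, -0.268, 0.1973]
tcp_rot: [1.369, 1.077, -1.343]
wrist_force: [1.0, 0.8, 0.3]
width: 0.698
```

```bash
python3 -c "
from h import *
go([.466,.229,.16],8.4)
cv2.imwrite('pics/side1.png',imaging.read_camera('side'))"
```

```text
tcp [ 0.5327 -0.268   0.1973] shift [ 0.0304 -0.1693 -0.4725] turn [-0.3555  0.0095 -0.0276] F [1.  0.8 0.3] w 0.698 t 6.1 
R0 cols [[0.027, 0.978, -0.207], [-0.01, -0.207, -0.978], [-1.0, 0.029, 0.004]]
```

Emit:
jog_arm --pt "0 -0.169 -0.4725 -0.3555 0.0095 -0.0276 70" --pt "0 -0.169 -0.4725 -0.3555 0.0095 -0.0276 70" --pt "0 -0.169 -0.4725 -0.3555 0.0095 -0.0276 70" --pt "0 -0.169 -0.4725 -0.3555 0.0095 -0.0276 70" --pt "0 -0.169 -0.4725 -0.3555 0.0095 -0.0276 70" --pt "0 -0.169 -0.4725 -0.3555 0.0095 -0.0276 70" --pt "0 -0.169 -0.4725 -0.3555 0.0095 -0.0276 70" --pt "0 -0.169 -0.4725 -0.3555 0.0095 -0.0276 70" --pt "0 -0.169 -0.4725 -0.3555 0.0095 -0.0276 70" --pt "0 -0.169 -0.4725 -0.3555 0.0095 -0.0276 70" --pt "0 -0.169 -0.4725 -0.3555 0.0095 -0.0276 70" --pt "0 -0.169 -0.4725 -0.3555 0.0095 -0.0276 70" --pt "0 -0.169 -0.4725 -0.3555 0.0095 -0.0276 70" --pt "0 -0.169 -0.4725 -0.3555 0.0095 -0.0276 70" --pt "0 -0.169 -0.4725 -0.3555 0.0095 -0.0276 70"

```text
time: 7.65
tool_pos: [0.4641, 0.2287, 0.1882]
tcp_rot: [1.102, 1.279, -1.105]
wrist_force: [-0.3, 0.2, -0.6]
width: 0.7
```

Run:
```python
from h import *
a=imaging.read_camera("top");b=imaging.read_camera("side")
go([.466,.229,.01],8.4)
p=monitor.read_state()["tool_pos"]
out=[]
for c,im,(u0,v0) in(("top",a,(130,180)),("side",b,(230,230))):
    im=cv2.resize(im[v0:v0+200,u0:u0+150],(400,533))
    for P,k in((p,(255,0,255)),(p+[0,0,.028],(255,255,0)),([.466,.229,.0595],(0,255,0))):
        q=(proj(c,P)-[u0,v0])*400/150
        cv2.drawMarker(im,tuple(int(t) for t in q),k,0,10,1)
    out.append(im)
cv2.imwrite("pics/c6.png",np.hstack(out))
```

```text
tcp [0.4642 0.2291 0.1884] shift [0.1784 0.0025 0.0009] turn [-0.002  -0.003   0.0039] F [-0.2 -0.5  0.2] w 0.698 t 7.75 
R0 cols [[-0.004, 0.99, 0.144], [0.002, 0.144, -0.99], [-1.0, -0.004, -0.003]]
```

View pics/c6.png

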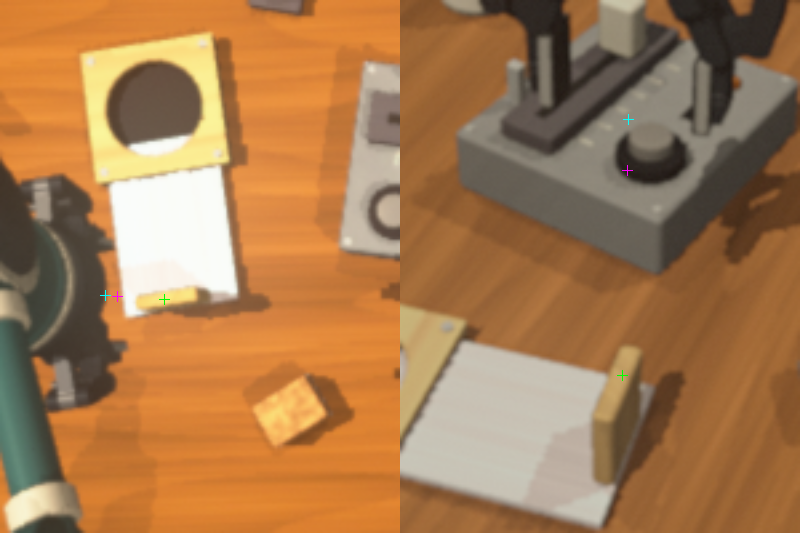

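Run:
```python
from h import *
t=(193,291.5);s=(316.8,361.5)
print(tri(t,s),ray("top",*t,.0595),ray("side",*s,.0595))
```

```text
[0.46584977 0.22306198 0.07136805] [0.46772348 0.2265002  0.0595    ] [0.4691379 0.2122834 0.0595   ]
```

Emit:
jog_arm --pt "0.05 0.002 0.0075 0 0 0.004 70" --pt "0.1 0.002 0.0075 0 0 0.004 70" --pt "0.14 0.002 0.0075 0 0 0.004 70" --pt "0.178 0.002 0.0075 0 0 0.004 70" --pt "0.178 0.002 0.0075 0 0 0.004 70" --pt "0.178 0.002 0.0075 0 0 0.004 0" --pt "0.178 0.002 0.0075 0 0 0.004 0" --pt "0.178 0.002 0.0075 0 0 0.004 0" --pt "0.178 0.002 0.0075 0 0 0.004 0" --pt "0.178 0.002 0.0075 0 0 0.004 0" --pt "0.178 0.002 0.0075 0 0 0.004 0" --force 30

```text
time: 8.85
tool_pos: [0.469, 0.2233, 0.0133]
tcp_rot: [1.108, 1.274, -1.097]
wrist_force: [-0.4, -1.5, 6.8]
width: 0.129
```

Emit:
jog_arm --pt "0 0.012 0 0 0 0 0" --pt "0 0.024 0 0 0 0 0" --pt "0 0.036 0 0 0 0 0" --pt "0 0.048 0 0 0 0 0" --pt "0 0.06 0 0 0 0 0" --pt "0 0.07 0 0 0 0 0" --pt "0 0.077 0 0 0 0 0" --pt "0 0.081 0 0 0 0 0" --pt "0 0.084 0 0 0 0 0" --pt "0 0.085 0 0 0 0 0"

```text
time: 9.85
tool_pos: [0.5448, 0.2337, 0.0131]
tcp_rot: [1.097, 1.284, -1.111]
wrist_force: [-27.5, -6.6, 22.5]
width: 0.127
```

27 N against the stop. Release, rise and take a look.

Emit:
jog_arm --pt "0 0.084 0 0 0 0 40" --pt "0 0 0 0 0 0 70" --pt "0 0 0 0 0 0 70" --pt "-0.05 0 0 0 0 0 70" --pt "-0.1 0 0 0 0 0 70" --pt "-0.15 0 0 0 0 0 70" --pt "-0.18 0 0 0 0 0 70" --pt "-0.18 0 0 0 0 0 70"

```text
time: 10.65
tool_pos: [0.5542, 0.2364, 0.203]
tcp_rot: [1.11, 1.275, -1.094]
wrist_force: [0.5, -0.0, 0.8]
width: 0.702
```

Run:
```python
from h import *
go([.5958,-.0385,.16],81.7)
```

```text
tcp [0.5542 0.2364 0.203 ] shift [0.0411 0.0013 0.2783] turn [-1.2817 -0.0015 -0.0101] F [ 0.5 -0.   0.8] w 0.702 t 10.65 
R0 cols [[0.006, 0.99, 0.144], [0.008, 0.144, -0.99], [-1.0, 0.007, -0.007]]
```

That first row repeated 84 mm from the new start pose. It was my slip: a brief extra push against the shut stop. I'll check the gate in the next picture, after moving above the slider.

Emit:
jog_arm --pt "0 0.0013 0.2783 -1.2817 0 -0.01 70" --pt "0 0.0013 0.2783 -1.2817 0 -0.01 70" --pt "0 0.0013 0.2783 -1.2817 0 -0.01 70" --pt "0 0.0013 0.2783 -1.2817 0 -0.01 70" --pt "0 0.0013 0.2783 -1.2817 0 -0.01 70" --pt "0 0.0013 0.2783 -1.2817 0 -0.01 70" --pt "0 0.0013 0.2783 -1.2817 0 -0.01 70" --pt "0 0.0013 0.2783 -1.2817 0 -0.01 70" --pt "0 0.0013 0.2783 -1.2817 0 -0.01 70" --pt "0 0.0013 0.2783 -1.2817 0 -0.01 70" --pt "0 0.0013 0.2783 -1.2817 0 -0.01 70" --pt "0 0.0013 0.2783 -1.2817 0 -0.01 70"

```text
time: 11.85
tool_pos: [0.5961, -0.0387, 0.2013]
tcp_rot: [0.116, 1.567, -0.114]
wrist_force: [0.4, -0.1, 0.6]
width: 0.7
```

Run:
```python
from h import *
a=imaging.read_camera("top");b=imaging.read_camera("side")
cv2.imwrite("pics/t7.png",a);cv2.imwrite("pics/s7.png",b)
go([.5958,-.0385,.045],81.7)
c=np.hstack([cv2.resize(a[160:320,140:460],(800,400))]); d=b[180:430,130:390]
e=np.hstack([cv2.resize(a[160:310,140:260],(320,400)),cv2.resize(a[170:270,390:470],(320,400))])
e=np.hstack([cv2.resize(a[180:280,150:230],(240,300)),cv2.resize(a[175:275,395:475],(240,300)),cv2.resize(b[180:430,130:390],(312,300))])
cv2.imwrite("pics/c7.png",e)
```

```text
tcp [ 0.5958 -0.0386  0.2011] shift [ 1.561e-01 -1.000e-04  0.000e+00] turn [-0.0008 -0.0004 -0.001 ] F [ 0.5  0.9 -0. ] w 0.699 t 11.95 
R0 cols [[-0.0, 0.145, 0.989], [0.001, 0.989, -0.145], [-1.0, 0.001, -0.0]]
```

View pics/c7.png

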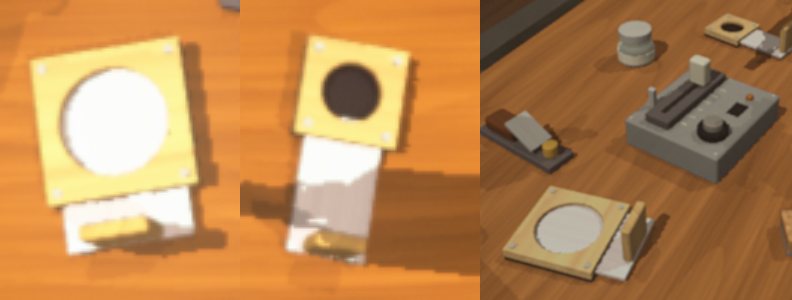

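The wide port is fully covered by the blade. The small port is dark with only a thin light sliver at its near rim. I'll check both tab distances numerically.

Run:
```python
from h import *
for fn in("pics/top0.png","pics/t7.png"):
  im=cv2.imread(fn);hsv=cv2.cvtColor(im,cv2.COLOR_BGR2HSV)
  m=cv2.inRange(hsv,(15,60,110),(32,210,255))
  n,l,st,ce=cv2.connectedComponentsWithStats(m)
  for i in range(1,n):
    if st[i,4]>30 and (150<ce[i][0]<230 or 400<ce[i][0]<470) and 180<ce[i][1]<310:
        pts=np.argwhere(l==i)[:,::-1].astype(np.float32)
        bx=cv2.boxPoints(cv2.minAreaRect(pts)); z=.016 if st[i,4]>600 else .0595
        W=np.array([ray("top",*p,z) for p in bx])
        print(fn,st[i].tolist(),"z",z,"c",W.mean(0).round(4)[:2],"sz",np.linalg.norm(W[1]-W[0]).round(4),np.linalg.norm(W[2]-W[1]).round(4))
# tab: frame centre, axis; predicted pixel of tab top centre for several draws
im=cv2.imread("pics/t7.png")
for nm,c,a,ds in(("wide",(.6267,.2511),8.4,(.085,.09)),("small",(.6452,-.29),-11.8,(.107,.112,.117))):
  for d in ds:
    P=[c[0]-d*np.cos(np.radians(a)),c[1]-d*np.sin(np.radians(a)),.0595];print(nm,d,proj("top",P).round(1))
print(im[205:220,431].tolist())
```

```text
pics/top0.png [412, 186, 40, 40, 923] z 0.016 c [ 0.6466 -0.2908] sz 0.0816 0.0803
pics/top0.png [159, 192, 58, 58, 1690] z 0.016 c [0.6266 0.251 ] sz 0.1178 0.1155
pics/top0.png [420, 229, 21, 8, 129] z 0.0595 c [ 0.5786 -0.2723] sz 0.0421 0.0149
pics/top0.png [447, 243, 20, 4, 49] z 0.0595 c [ 0.5517 -0.3264] sz 0.0399 0.0064
pics/top0.png [180, 287, 28, 10, 161] z 0.0595 c [0.4674 0.2254] sz 0.0561 0.014
pics/t7.png [133, 191, 84, 67, 2195] z 0.016 c [0.6193 0.2857] sz 0.1884 0.1395
pics/t7.png [218, 199, 16, 5, 39] z 0.0595 c [0.6578 0.1589] sz 0.0087 0.032
pics/t7.png [219, 206, 16, 5, 40] z 0.0595 c [0.6433 0.1568] sz 0.0321 0.0074
pics/t7.png [146, 218, 15, 9, 102] z 0.0595 c [0.6165 0.3126] sz 0.0298 0.0172
pics/t7.png [176, 252, 28, 11, 211] z 0.0595 c [0.5403 0.2344] sz 0.0567 0.0178
pics/t7.png [416, 252, 22, 10, 150] z 0.0595 c [ 0.5291 -0.2618] sz 0.0175 0.0432
pics/t7.png [132, 260, 39, 6, 104] z 0.0595 c [0.5308 0.315 ] sz 0.0796 0.0104
pics/t7.png [125, 265, 121, 12, 618] z 0.016 c [0.5149 0.2552] sz 0.022 0.262
pics/t7.png [428, 264, 44, 6, 157] z 0.0595 c [ 0.5059 -0.3087] sz 0.0105 0.0897
pics/t7.png [129, 294, 87, 16, 914] z 0.016 c [0.4495 0.2825] sz 0.1866 0.0305
pics/t7.png [380, 296, 128, 16, 984] z 0.016 c [ 0.4281 -0.303 ] sz 0.2748 0.0291
wide 0.085 [187.5 255.8]
wide 0.09 [187.8 258.1]
small 0.107 [429.1 250.5]
small 0.112 [428.7 252.9]
small 0.117 [428.4 255.2]
[[56, 63, 80], [56, 64, 80], [56, 64, 81], [56, 65, 81], [56, 65, 82], [55, 64, 81], [55, 64, 80], [56, 65, 81], [72, 81, 94], [142, 159, 171], [173, 221, 243], [155, 234, 252], [146, 238, 253], [146, 239, 253], [148, 241, 253]]
```

Small gate: 50.6 mm of travel, so it is at its stop. Wide gate: port covered and stop force felt. Now the slider grip.

Emit:
jog_arm --pt "0.05 0 0 0 0 0 70" --pt "0.1 0 0 0 0 0 70" --pt "0.135 0 0 0 0 0 70" --pt "0.155 0 0 0 0 0 70" --pt "0.155 0 0 0 0 0 70" --pt "0.155 0 0 0 0 0 0" --pt "0.155 0 0 0 0 0 0" --pt "0.155 0 0 0 0 0 0" --pt "0.155 0 0 0 0 0 0" --pt "0.155 0 0 0 0 0 0" --force 25

```text
time: 12.95
tool_pos: [0.5979, -0.0385, 0.0487]
tcp_rot: [0.115, 1.564, -0.114]
wrist_force: [-0.1, 0.0, 6.6]
width: 0.232
```

Run:
```python
from h import *
for i in range(3):go([.6062,.0326,.045],81.7)
```

```text
tcp [ 0.5979 -0.0385  0.0487] shift [ 0.0037  0.0716 -0.0021] turn [-0.001   0.0041 -0.0014] F [-0.1  0.   6.6] w 0.232 t 12.95 
R0 cols [[0.004, 0.145, 0.989], [0.001, 0.989, -0.145], [-1.0, 0.001, 0.004]]
tcp [ 0.5979 -0.0385  0.0487] shift [ 0.0037  0.0716 -0.0021] turn [-0.001   0.0041 -0.0014] F [-0.1  0.   6.6] w 0.232 t 12.95 
R0 cols [[0.004, 0.145, 0.989], [0.001, 0.989, -0.145], [-1.0, 0.001, 0.004]]
tcp [ 0.5979 -0.0385  0.0487] shift [ 0.0037  0.0716 -0.0021] turn [-0.001   0.0041 -0.0014] F [-0.1  0.   6.6] w 0.232 t 12.95 
R0 cols [[0.004, 0.145, 0.989], [0.001, 0.989, -0.145], [-1.0, 0.001, 0.004]]
```

Emit:
jog_arm --pt "0 0.015 0 0 0 0 0" --pt "0 0.03 0 0 0 0 0" --pt "0 0.045 0 0 0 0 0" --pt "0 0.058 0 0 0 0 0" --pt "0 0.066 0 0 0 0 0" --pt "0 0.0715 0 0 0 0 0" --pt "0 0.0715 0 0 0 0 0" --pt "0 0.0715 0 0 0 0 0" --pt "0 0.0715 0 0 0 0 0"

```text
time: 13.85
tool_pos: [0.6084, 0.0324, 0.0487]
tcp_rot: [0.116, 1.563, -0.113]
wrist_force: [2.7, 1.7, -2.2]
width: 0.228
```

Emit:
jog_arm --pt "0 0 0 0 0 0 40" --pt "0 0 0 0 0 0 50" --pt "0 0 0 0 0 0 50" --pt "-0.05 0 0 0 0 0 50" --pt "-0.1 0 0 0 0 0 50" --pt "-0.12 0 -0.05 0 0 0 50" --pt "-0.12 0 -0.1 0 0 0 50" --pt "-0.12 0 -0.15 0 0 0 50" --pt "-0.12 0 -0.2 0 0 0 50" --pt "-0.12 0 -0.2 0 0 0 0" --pt "-0.12 0 -0.2 0 0 0 0"

```text
time: 14.95
tool_pos: [0.409, 0.0614, 0.1681]
tcp_rot: [0.116, 1.562, -0.113]
wrist_force: [-0.2, -0.1, 0.3]
width: 0.166
```

Run:
```python
from h import *
a=imaging.read_camera("top");b=imaging.read_camera("side")
cv2.imwrite("pics/t8.png",a);cv2.imwrite("pics/s8.png",b)
print(monitor.read_state()["tool_pos"])
e=np.hstack([cv2.resize(a[195:285,250:350],(400,360),interpolation=cv2.INTER_CUBIC),cv2.resize(b[205:305,245:356],(400,360),interpolation=cv2.INTER_CUBIC)])
cv2.imwrite("pics/c8.png",e)
```

```text
[0.41136341 0.06124519 0.16872661]
```

View pics/c8.png

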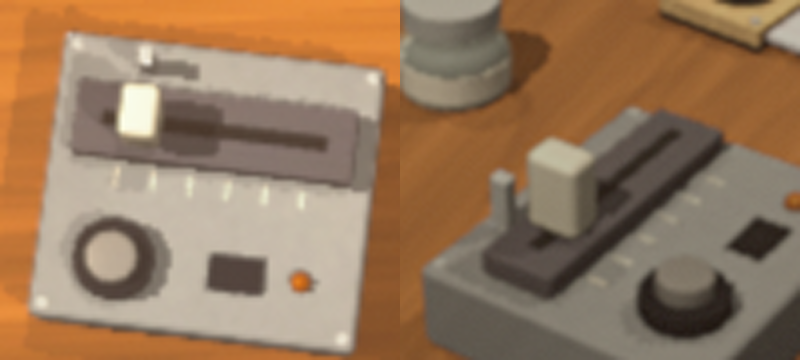

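The grip top is at about (284.7,222) and the pointer top at about (286.5,208.5). I'll measure the level difference with masks.

Run:
```python
from h import *
im=cv2.imread("pics/t8.png");g=im.min(2)
X=np.array([np.cos(np.radians(-8.3)),np.sin(np.radians(-8.3))]);Y=np.array([-X[1],X[0]])
for nm,(u0,u1,v0,v1),z,th in(("grip",(276,294,213,233),.0995,(165,180,195)),("ptr",(283,291,204,214),.075,(165,180,195))):
    for t in th:
        s=g[v0:v1,u0:u1].astype(float);w=(s>t)
        vv,uu=np.nonzero(w)
        if len(vv)==0:continue
        c,sz,a=cv2.minAreaRect(np.c_[uu,vv].astype(np.float32));
        W=ray("top",uu.mean()+u0,vv.mean()+v0,z);print(nm,t,len(vv),(uu.mean()+u0).round(2),(vv.mean()+v0).round(2),W.round(4),"panel y",(W[:2]@Y).round(4),"x",(W[:2]@X).round(4))
print(g[204:214,281:293])
```

```text
grip 165 106 284.1 221.91 [0.6024 0.0323 0.0995] panel y 0.119 x 0.5914
grip 180 98 284.06 221.82 [0.6026 0.0324 0.0995] panel y 0.1191 x 0.5916
grip 195 87 283.93 221.94 [0.6023 0.0327 0.0995] panel y 0.1193 x 0.5913
ptr 165 17 285.76 208.0 [0.6361 0.0298 0.075 ] panel y 0.1213 x 0.6251
ptr 180 12 286.0 208.5 [0.635  0.0294 0.075 ] panel y 0.1207 x 0.6241
ptr 195 8 285.75 208.5 [0.635  0.0299 0.075 ] panel y 0.1212 x 0.624
[[ 85  76  70  67  66  66  64  59  57  56  53  50]
 [127 123 123 128 131 134 125 107  96  85  75  68]
 [141 141 143 154 174 179 172 154 146 140 132 129]
 [145 144 147 166 205 206 194 160 161 158 149 151]
 [145 145 144 161 209 210 194 148 152 162 161 161]
 [148 147 148 168 207 212 191 125 136 159 161 161]
 [160 155 148 157 187 215 196 112 108 122 123 123]
 [165 160 147 140 127 139 130  94  95 104 105 104]
 [164 163 158 147 109  91  86  86  95 102 102 102]
 [152 156 161 145 126 119 107 101 107 111 111 109]]
```

Run:
```python
from h import *
im=cv2.imread("pics/t8.png");print(im.min(2)[213:233,277:294])
# expected corners of grip top (28x20) for a centre W, and pointer top (10x8)
r=np.radians(-8.3);X=np.array([np.cos(r),np.sin(r)]);Y=np.array([-X[1],X[0]])
def box(c,hx,hy,z):return np.array([proj("top",[*(np.array(c)+sx*hx*X+sy*hy*Y),z]) for sx,sy in((1,1),(1,-1),(-1,-1),(-1,1))]).round(1).tolist()
print("grip",box((.6024,.0324),.014,.01,.0995));print("ptr",box((.635,.0298),.005,.004,.075))
# panel angle from subpixel box edges
g=cv2.cvtColor(im,cv2.COLOR_BGR2HSV)
m=((g[...,1]<70)&(g[...,2]>70)).astype(np.uint8);m[:190]=0;m[300:]=0;m[:,:250]=0;m[:,355:]=0
m=cv2.morphologyEx(m,cv2.MORPH_CLOSE,np.ones((9,9)));c=max(cv2.findContours(m,0,2)[0],key=cv2.contourArea)
b=cv2.boxPoints(cv2.minAreaRect(c));W=np.array([ray("top",*p,.045)[:2] for p in b])
for i in range(4):d=W[i]-W[i-1];print(np.linalg.norm(d).round(4),np.degrees(np.arctan2(d[1],d[0])).round(2))
```

```text
[[143 144 148 151 152 156 161 145 126 119 107 101 107 111 111 109 109]
 [140 140 141 143 145 151 158 146 140 141 142 149 152 152 152 152 152]
 [112 112 111 121 138 147 145 135 132 136 145 157 159 151 150 154 163]
 [ 96  92  97 124 174 198 195 187 184 189 182 168 135 130 131 143 148]
 [ 95  95 100 145 213 227 227 226 224 223 219 201 148 113 114 119 123]
 [ 96  96 104 153 224 233 232 230 229 228 225 212 157 109 109 110 111]
 [ 97  97 107 157 223 233 232 231 229 228 224 208 153 104 106 107 107]
 [ 98  98 110 163 223 233 232 231 229 228 224 201 145  95  86  85  85]
 [ 95  98 119 176 225 232 232 230 229 227 222 194 137  91  77  73  74]
 [ 79  86 123 188 226 232 232 230 229 228 221 185 131  91  74  72  72]
 [ 58  68 127 207 229 232 231 230 229 228 221 179 124  88  72  70  70]
 [ 51  62 132 218 230 231 230 230 229 228 220 170 112  83  60  57  59]
 [ 55  68 139 222 231 230 231 229 229 227 218 163 104  74  51  46  47]
 [ 79  87 142 220 231 231 231 229 228 226 212 156  98  70  48  44  45]
 [ 94  98 140 206 214 216 218 219 221 221 203 149  92  64  49  47  47]
 [103  98 110 145 156 169 179 186 191 193 175 131  91  73  66  65  61]
 [107 103  99 106 107 114 117 122 125 126 119 103  87  74  72  71  70]
 [109 106 100 100  97  90  88  87  88  88  89  89  85  73  72  73  72]
 [108 105 100  98  98  93  94  89  85  82  81  85  84  77  73  73  72]
 [107 105  98  97  98  96  97  96  95  93  94  97 103  96  79  78  77]]
grip [[280.1, 214.6], [289.8, 215.7], [288.1, 229.2], [278.3, 228.1]]
ptr [[284.2, 206.0], [288.0, 206.4], [287.4, 211.1], [283.6, 210.6]]
0.1721 81.75
0.1543 -7.35
0.1757 -98.43
0.1537 171.33
```

Run:
```python
from h import *
r=np.radians(-8.3);X=np.array([np.cos(r),np.sin(r)]);Y=np.array([-X[1],X[0]])
for nm,p,z in(("grip",(290,246.1),.0995),("ptr",(273.3,253.6),.075)):
    W=ray("side",*p,z);print(nm,W,W[:2]@Y,W[:2]@X)
t=np.array([.6024,.0324])+.0018*Y
for P in([*(np.array([.6084,.0324])+.0018*Y),.165],):go(P,81.7)
```

```text
grip [0.60179405 0.03337212 0.0995    ] 0.11989527955194773 0.5906732609521349
ptr [0.6341274  0.03337921 0.075     ] 0.12456981169843638 0.622666915288821
tcp [0.4114 0.0612 0.1687] shift [0.0051 0.002  0.1991] turn [-0.0014  0.0066 -0.0023] F [ 0.4  0.5 -0.3] w 0.009 t 15.05 
R0 cols [[0.007, 0.146, 0.989], [0.001, 0.989, -0.146], [-1.0, 0.002, 0.007]]
```

Both views say the grip needs about 2–4 mm more toward +y. I'll re-grip and move it by 2.5 mm.

Emit:
jog_arm --pt "0 0.0027 0.05 0 0.0066 0 50" --pt "0 0.0027 0.1 0 0.0066 0 50" --pt "0 0.0027 0.15 0 0.0066 0 50" --pt "0 0.0027 0.197 0 0.0066 0 50" --pt "0 0.0027 0.197 0 0.0066 0 50" --pt "0.05 0.0027 0.197 0 0.0066 0 50" --pt "0.09 0.0027 0.197 0 0.0066 0 50" --pt "0.122 0.0027 0.197 0 0.0066 0 50" --pt "0.122 0.0027 0.197 0 0.0066 0 50" --pt "0.122 0.0027 0.197 0 0.0066 0 0" --pt "0.122 0.0027 0.197 0 0.0066 0 0" --pt "0.122 0.0027 0.197 0 0.0066 0 0" --pt "0.122 0.0027 0.197 0 0.0066 0 0" --pt "0.122 0.0027 0.197 0 0.0066 0 0" --force 25

```text
time: 16.45
tool_pos: [0.6093, 0.0351, 0.0497]
tcp_rot: [0.117, 1.563, -0.113]
wrist_force: [2.8, -1.7, -1.6]
width: 0.227
```

Emit:
jog_arm --pt "0 0 0 0 0 0 40" --pt "0 0 0 0 0 0 50" --pt "0 0 0 0 0 0 50" --pt "-0.05 0 0 0 0 0 50" --pt "-0.1 0 0 0 0 0 50" --pt "-0.12 0 -0.05 0 0 0 50" --pt "-0.12 0 -0.1 0 0 0 50" --pt "-0.12 0 -0.15 0 0 0 50" --pt "-0.12 0 -0.2 0 0 0 50" --pt "-0.12 0 -0.2 0 0 0 0" --pt "-0.12 0 -0.2 0 0 0 0"

```text
time: 17.55
tool_pos: [0.4098, 0.0643, 0.1691]
tcp_rot: [0.116, 1.562, -0.112]
wrist_force: [0.3, 0.9, -0.1]
width: 0.164
```

Run:
```python
from h import *
a=imaging.read_camera("top");b=imaging.read_camera("side")
cv2.imwrite("pics/t9.png",a);cv2.imwrite("pics/s9.png",b)
r=np.radians(-8.3);X=np.array([np.cos(r),np.sin(r)]);Y=np.array([-X[1],X[0]])
g=a.min(2)
for nm,(u0,u1,v0,v1),z in(("grip",(274,294,213,233),.0995),("ptr",(283,291,204,214),.075)):
    for t in(165,180,195):
        vv,uu=np.nonzero(g[v0:v1,u0:u1]>t);W=ray("top",uu.mean()+u0,vv.mean()+v0,z);print(nm,t,len(vv),W.round(4),"y",(W[:2]@Y).round(4))
# button
go([.5315,.0498,.06],81.7)
q=a[245:275,264:294];gq=cv2.cvtColor(q,cv2.COLOR_BGR2GRAY);vv,uu=np.nonzero(gq>115);
n,l,st,ce=cv2.connectedComponentsWithStats((gq>115).astype(np.uint8));print(st.tolist(),(ce+[264,245]).round(1).tolist())
e=np.hstack([cv2.resize(a[195:285,250:350],(400,360),interpolation=cv2.INTER_CUBIC),cv2.resize(b[205:305,245:356],(400,360),interpolation=cv2.INTER_CUBIC)])
cv2.imwrite("pics/c9.png",e)
```

```text
grip 165 105 [0.6029 0.0351 0.0995] y 0.1217
grip 180 97 [0.6031 0.0351 0.0995] y 0.1218
grip 195 86 [0.6026 0.0356 0.0995] y 0.1223
ptr 165 17 [0.6361 0.0298 0.075 ] y 0.1213
ptr 180 12 [0.635  0.0294 0.075 ] y 0.1207
ptr 195 8 [0.635  0.0299 0.075 ] y 0.1212
tcp [0.4123 0.0641 0.1698] shift [0.1106 0.0029 0.1193] turn [-0.0012  0.0064 -0.003 ] F [1.  0.7 0.5] w 0.008 t 17.65 
R0 cols [[0.007, 0.146, 0.989], [0.002, 0.989, -0.146], [-1.0, 0.003, 0.006]]
[[0, 4, 26, 26, 228], [0, 0, 30, 30, 542], [7, 8, 13, 12, 130]] [[279.2, 259.8], [278.5, 259.6], [277.1, 258.5]]
```

View pics/c9.png

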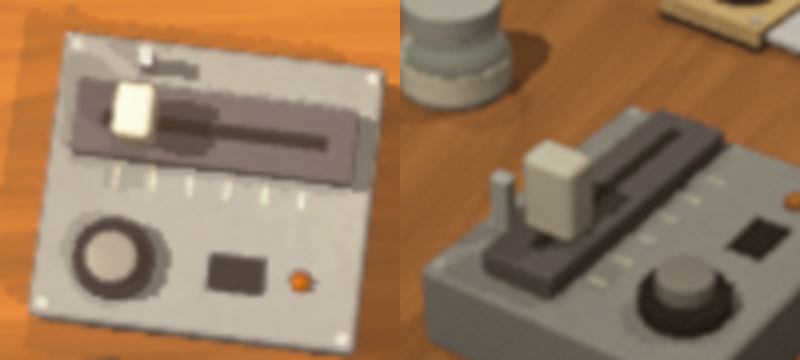

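Top view: grip level with the pointer to within about 1 mm. Now above the button (closed fingers, tip about 15 mm clear).

Emit:
jog_arm --pt "0 0.003 0.05 0 0.006 0 0" --pt "0 0.003 0.1 0 0.006 0 0" --pt "0 0.003 0.119 0 0.006 0 0" --pt "0.05 0.003 0.119 0 0.006 0 0" --pt "0.1 0.003 0.119 0 0.006 0 0" --pt "0.118 0.003 0.119 0 0.006 0 0" --pt "0.118 0.003 0.119 0 0.006 0 0" --pt "0.118 0.003 0.119 0 0.006 0 0"

```text
time: 18.45
tool_pos: [0.5327, 0.0498, 0.0525]
tcp_rot: [0.117, 1.567, -0.113]
wrist_force: [0.7, 0.4, 0.7]
width: -0.006
```

Run:
```python
from h import *
b=imaging.read_camera("side");a=imaging.read_camera("top")
go([.5315,.0498,.03],81.7)
e=np.hstack([cv2.resize(a[195:285,250:350],(400,360),interpolation=cv2.INTER_CUBIC),cv2.resize(b[205:305,275:386],(400,360),interpolation=cv2.INTER_CUBIC)])
cv2.imwrite("pics/c10.png",e)
```

```text
tcp [0.5339 0.0499 0.0545] shift [ 0.0245 -0.0006 -0.0025] turn [-0.0014  0.0042 -0.0037] F [-0.1 -0.1 -1.1] w -0.0 t 18.55 
R0 cols [[0.005, 0.146, 0.989], [0.003, 0.989, -0.146], [-1.0, 0.004, 0.004]]
```

View pics/c10.png

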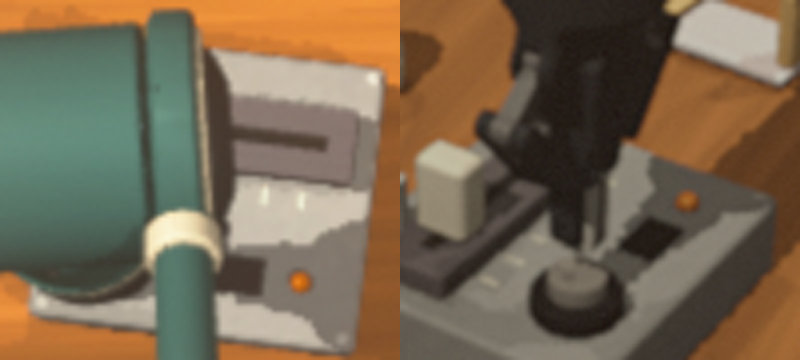

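The tips are above the button, at about (585,255) in the crop against a button top at about (578,275). Descend in small steps and watch the force.

Emit:
jog_arm --pt "0.004 0 -0.001 0 0.004 0 0" --pt "0.008 0 -0.001 0 0.004 0 0" --pt "0.012 0 -0.001 0 0.004 0 0" --pt "0.016 0 -0.001 0 0.004 0 0" --pt "0.016 0 -0.001 0 0.004 0 0"

```text
time: 19.05
tool_pos: [0.5324, 0.0502, 0.0379]
tcp_rot: [0.118, 1.568, -0.112]
wrist_force: [-0.6, 0.3, 0.8]
width: -0.001
```

Emit:
jog_arm --pt "0.002 0 0 0 0 0 0" --pt "0.004 0 0 0 0 0 0" --pt "0.005 0 0 0 0 0 0" --pt "0.005 0 0 0 0 0 0"

```text
time: 19.45
tool_pos: [0.5326, 0.0502, 0.0331]
tcp_rot: [0.118, 1.568, -0.112]
wrist_force: [-1.0, -0.3, 4.4]
width: -0.001
```

Emit:
jog_arm --pt "0.002 0 0 0 0 0 0" --pt "0.004 0 0 0 0 0 0" --pt "0.004 0 0 0 0 0 0" --pt "0.004 0 0 0 0 0 0"

```text
time: 19.85
tool_pos: [0.5328, 0.0502, 0.0314]
tcp_rot: [0.118, 1.568, -0.112]
wrist_force: [-7.8, -0.0, 18.1]
width: 0.003
```

18 N with no further give means it is bottomed out. Release straight up and retreat.

Emit:
jog_arm --pt "-0.02 0 0 0 0 0 0" --pt "-0.06 0 0 0 0 0 0" --pt "-0.1 0 0 0 0 0 0" --pt "-0.14 0 0 0 0 0 0" --pt "-0.14 0 -0.05 0 0 0 0" --pt "-0.14 0 -0.1 0 0 0 0" --pt "-0.14 0 -0.12 0 0 0 0" --pt "-0.14 0 -0.12 0 0 0 0"

```text
time: 20.65
tool_pos: [0.4112, 0.0674, 0.1706]
tcp_rot: [0.117, 1.57, -0.111]
wrist_force: [0.3, 0.4, -0.3]
width: 0.003
```

Run:
```python
from h import *
a=imaging.read_camera("top");b=imaging.read_camera("side")
cv2.imwrite("pics/t11.png",a);s=monitor.read_state();print(s["tool_pos"],s["wrist_force"])
e=np.hstack([cv2.resize(a[110:360,140:470],(475,360)),cv2.resize(b[320:430,140:340],(325,179)).repeat(1,0) if 0 else cv2.resize(b[320:430,140:340],(325,360))])
cv2.imwrite("pics/c11.png",e)
r=np.radians(-8.3);Y=np.array([-np.sin(r),np.cos(r)]);g=a.min(2)
for nm,(u0,u1,v0,v1),z in(("grip",(274,294,213,233),.0995),("ptr",(283,291,204,214),.075)):
    vv,uu=np.nonzero(g[v0:v1,u0:u1]>180);W=ray("top",uu.mean()+u0,vv.mean()+v0,z);print(nm,len(vv),W.round(4),"y",(W[:2]@Y).round(4))
```

```text
[0.41449941 0.06720018 0.17149146] [ 0.63847384 -0.18737898 -0.65984709]
grip 97 [0.6031 0.0351 0.0995] y 0.1218
ptr 12 [0.635  0.0294 0.075 ] y 0.1207
```

The picture limit is reached, so I'll check numerically. I'll compare each blade's outer edge with its frame; the small gate's first (shut) and last (open) pictures give the reference offset.

Run:
```python
from h import *
def edge(fn,c,a,off,lo,hi):
    im=cv2.GaussianBlur(cv2.imread(fn),(3,3),0).astype(np.float32);r=np.radians(a);X=np.array([np.cos(r),np.sin(r)]);Y=np.array([-X[1],X[0]])
    d=np.arange(lo,hi,.0005);P=[proj("top",[*(np.array(c)-t*X+off*Y),.0095]) for t in d]
    P=np.array(P,np.float32);v=cv2.remap(im[...,0],P[None,:,0],P[None,:,1],cv2.INTER_LINEAR)[0]
    g=np.gradient(v);i=np.argmin(g);return d[i].round(4)
W=((.6267,.2511),8.4);S=((.6452,-.29),-11.8)
for o in(.036,-.036,-.04):print("wide off",o,"start",edge("pics/top0.png",*W,o,.12,.2),"now",edge("pics/t7.png",*W,o,.07,.12),edge("pics/t11.png",*W,o,.07,.12))
for o in(.023,-.023):print("small off",o,"start",edge("pics/top0.png",*S,o,.05,.1),"now",edge("pics/t7.png",*S,o,.1,.15),edge("pics/t11.png",*S,o,.1,.15))
# bystanders: change between first and last picture
a,b=(cv2.GaussianBlur(cv2.imread(f),(5,5),0) for f in("pics/top0.png","pics/t11.png"))
for n,(u,v,k) in dict(sand=(238,334,18),hone=(372,335,18),plane=(238,152,34),jar=(361,155,20)).items():
    A,B=(cv2.cvtColor(x[v-k:v+k,u-k:u+k],cv2.COLOR_BGR2GRAY).astype(np.float32) for x in(a,b));print(n,cv2.phaseCorrelate(A,B))
```

```text
wide off 0.036 start 0.168 now 0.091 0.091
wide off -0.036 start 0.1585 now 0.0925 0.0835
wide off -0.04 start 0.1645 now 0.09 0.0835
small off 0.023 start 0.0745 now 0.123 0.123
small off -0.023 start 0.052 now 0.1235 0.103
sand ((0.061180859205308025, 10.233082796200199), 0.17000473134311628)
hone ((0.10380732156770378, 0.8143223651171532), 0.6146127140080487)
plane ((0.006185947134902392, -0.0025065837427078463), 0.9950559015995191)
jar ((0.03090353575255378, 0.06302720148004681), 0.9894342902302742)
```

Blade ends: wide 91 mm (= 85+6, shut) and small 123 mm (= 117+6, open), both as they should be. The sanding block and honing guide readings are affected by the arm's shadow, so I'll check those in the side view and in t7.

Run:
```python
from h import *
cv2.imwrite("pics/s12.png",imaging.read_camera("side"))
a=cv2.GaussianBlur(cv2.imread("pics/side0.png"),(3,3),0);
for f in("pics/s7.png","pics/s12.png"):
  b=cv2.GaussianBlur(cv2.imread(f),(3,3),0)
  for n,(u,v,k) in dict(sand=(396,373,26),hone=(448,268,22)).items():
    t=a[v-k+6:v+k-6,u-k+6:u+k-6];m=cv2.matchTemplate(b[v-k-14:v+k+14,u-k-14:u+k+14],t,cv2.TM_CCOEFF_NORMED);_,s,_,l=cv2.minMaxLoc(m);print(f,n,round(s,3),"shift",l[0]-20,l[1]-20)
```

```text
pics/s7.png sand 0.99 shift 0 0
pics/s7.png hone 1.0 shift 0 0
pics/s12.png sand 1.0 shift 0 0
pics/s12.png hone 0.815 shift 1 1
```

The sanding block, plane and jar haven't moved. The honing guide differs by only 1 px under the arm's shadow, and the arm never came near it. Handing in.

```bash
python3 -c "
from workcell import finish_job
print(finish_job())"
```

```text
the job is handed in; nothing more can be done
None
```

The job is done and handed in at about 21 s of the 64 s allowed. I opened the small gate, shut the wide gate, set the suction slider level with the pointer, then pressed and released the start button.

**Last checks**
- **Gates:** the wide blade's outer end is 91 mm from its frame centre, which is what shut should give, and its port was fully covered. The small blade's end is at 123 mm, which is what fully open should give. I felt both end stops, at 23–28 N.
- **Suction slider:** the top view puts the grip about 1 mm from the pointer's level. A rough reading from the side view suggested about 2 mm the other way, so I left it there.
- **Start button:** it bottomed out at 18 N after about 6 mm. I then lifted straight off it, but had no picture left to look at it afterwards.
- **Bystanders:** the sanding block, plane and jar match the first pictures. The honing guide matched mid-job. In the last picture it fitted less well (score 0.82, shifted 1 px); I put this down to the arm's shadow, as the arm never went near it.

**What disagreed or went wrong**
- The real fingertips stand about 28 mm above the reported TCP. My first grasp of the small tab closed on nothing because of this, and I corrected all heights for it.
- When letting go of the wide tab, one mistyped row briefly pushed on against the shut stop. I did not record the peak force of that push. The blade was at its stop afterwards.

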